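Hang the catch cup under the dispenser's spout and hold its gate open

TASK

Hang the loose catch cup by its hanger on the dispenser's rail, to the left of the housing where there is room, slide it along the rail until it is centred under the spout, and let go of it. Only then pull the brass gate knob out sideways, against its spring, until it is in line with the clip on the scale, and keep it there: finish while still holding the knob at the clip. Leave the cup hanging in its place and do not disturb the other things on the worktop.

Things in the scene. Friction and masses are not known exactly. Their poses are not given: they have to be found in the camera images.
- dispenser: Fixed grey countertop dispenser, 205 mm high, pose varies. Origin on the worktop under its front rail; x points back into it, y left, z up. Housing behind the rail: x 26 to 106, y -90 to 90, z 88 to 150 mm, hopper on top (x from 48 mm, z to 205). Housing and spout stand close over the hung cup's mouth, so the cup can be lifted on or off only at the rail's free left end.
- rail_free (a point): Top of the rail's free end, a good place to hang the cup: dispenser x 0, y 165, z 150 mm; axes as the dispenser's. The rail is a steel bar along y, 8 mm thick, 24 tall (z 126 to 150 mm), y -105 to 220 mm, free above y = 90 mm. Its brackets, behind it at y = 80 (below z 131) and right of y = -75 mm, do not hinder the hanger on its way.
- cup_grip (a point): Centre of the wooden grip block (18 in x, 24 in y, 46 mm high) on top of the loose steel catch cup, 157 mm above the cup's underside. Cup 0.16 kg: open box 60 x 60 x 50 mm, centred below the block; two legs on its front (-x) rise to a saddle plate (72 mm in y) under the block. It starts upright on the worktop, left; it hangs legs towards the robot, x and y along the dispenser's.
- cup_saddle (a point): Middle of the saddle's underside, 32 mm below cup_grip, same axes; rests on the rail's top (z 150 mm) when hung. Slot under it 18 mm wide in x, between the legs and a lip behind, 14 mm deep. To hook on: from in front of the rail with this point about 30 mm (18 to 45) above the rail's top, move in x until it is over the rail (the cup passes below the rail), then lower.
- spout_tip (a point): Lower end of the short round spout (21 mm across) under the housing's front, 86 mm above the worktop, 15.5 mm behind the rail's centre line; its place along the rail varies (dispenser y -30 to 30 mm). Axes as the dispenser's. The hung cup belongs with its centre at the same y.
- gate_knob (a point): Middle (z 170 mm) of the upright brass gate knob: post 20 mm across, free from z 137 to 190 mm, 25 mm head up to 201 mm. It stands on a flat bar (top at z 130 mm) that comes out of the right side of the housing. At rest at dispenser x 45, y -155 mm; pulling moves it along the dispenser's -y. Axes as the dispenser's.
- gate (a joint): Pull of the gate knob in m: 0 shut, stop at 0.085. A spring pulls it back to 0: about 2.4 N at the start, 0.8 N more per 10 mm.
- mark_line (a point): Pointer (tip at z 143, this point at z 140 mm) of the dark clip on the front edge of the scale ledge (top z 122 mm), which sticks out of the housing's right side under the gate bar. The clip's place varies: 35 to 65 mm further out (-y) than the knob at rest. The knob is at the mark when its centre has the same dispenser y. Axes as the dispenser's.
- jigger: Bystander: two-ended brass-coloured measuring cup, 47 mm wide, 101 mm high, right front. Origin under its centre.
- gold_bowl: Bystander: gold-coloured bowl, 120 mm wide, 72 mm high, at the far left. Origin under its centre.
- tumbler: Bystander: glass tumbler, 73 mm wide, 100 mm high, at the left. Origin under its centre.
- drink_can: Bystander: slim can, 53 mm wide, 135 mm high, behind the cup. Origin under its centre.
Not all that is in view belongs to the job. What is shaped like the part that bears cup_grip but pink is not meant.

How it is judged:
On the way, in this order (a step that is already met when the one before it is completed fails the run):
1. the cup hangs on the rail, centred under the spout, let go (z of cup_saddle in the frame of dispenser between 0.145 and 0.155 m and x of cup_saddle in the frame of dispenser between -0.009 and 0.009 m and y of cup_saddle in the frame of spout_tip between -0.008 and 0.008 m and angle between cup_saddle's own z axis and vertical below 0.12 rad and contact force between the fingers and cup below 0.1 N and contact force between dispenser and cup above 0.5 N and value of joint gate below 0.01 m), for 0.2 s.
2. the fingers hold the gate knob at the clip (y of gate_knob in the frame of mark_line between -0.005 and 0.005 m and contact force between the fingers and gate above 1 N), for 0.2 s.
At the end, for the whole second after the job is handed in: The cup hangs level on the rail (saddle on the rail's top within 5 mm, tilt under 0.12 rad), let go, within 8 mm of the spout along the rail; the fingers hold the gate knob (more than 1 N), still, within 5 mm of the clip's pointer along the pull (all of step 2 and z of cup_saddle in the frame of dispenser between 0.145 and 0.155 m and x of cup_saddle in the frame of dispenser between -0.009 and 0.009 m and y of cup_saddle in the frame of spout_tip between -0.008 and 0.008 m and angle between cup_saddle's own z axis and vertical below 0.12 rad and contact force between the fingers and cup below 0.1 N and contact force between dispenser and cup above 0.5 N and velocity of joint gate between -0.01 and 0.01 m/s); the arm keeps its last pose, push and grip.
It fails at once if the gate is opened more than 12 mm before the cup hangs under the spout (value of joint gate above 0.012 m and not (y of cup_saddle in the frame of spout_tip between -0.02 and 0.02 m and z of cup_saddle in the frame of dispenser between 0.14 and 0.165 m)).
It fails at once if another thing on the worktop is moved by more than 30 mm (distance of any of jigger, gold_bowl, tumbler, drink_can from where it was at the start of the episode above 0.03 m).
It also fails if it takes over 61 s, if anything falls off the work surface, if the arm or the gripper's body presses on something with over 40 N, if the wrist force passes 120 N, or if a joint passes its speed limit or range.

ROBOT

A 7-joint arm with a two-finger parallel gripper is mounted at the origin on a cart in front of the work surface, level with it; the furniture and walls round the work are solid. World frame = base frame: x ahead of the robot, y to its left, z up, the work surface at z = 0. Lengths are in m, angles in rad, forces in N, time in s.
With the tool pointing down it reaches from about 0.4 to 0.85 m from the base axis. Payload 10.4 kg.
Tool frame: the origin (TCP) lies midway between the tips of the shut fingers; the grasp point (between the pads) lies 19 mm behind it; z points along the fingers, y is the line along which they close (so a half turn about z gives the same grasp; the last joint's range is limited). The gripper opens to 85 mm and grips with 20 to 120 N. Pads are 22 mm wide; open, the fingers measure 114 mm over their backs; the gripper's body (76 mm by 85 mm) begins 54 mm behind the grasp point. The pads swing forward as they close: fully open they stand 13 mm farther back than shut.
Start: joints at [-1.248, 0.332, -0.065, 1.46, 0.022, 1.35, -0.088], TCP at [0.212, 0.588, 0.231] pointing down, gripper open.
Joint ranges: [-2.6, 2.6], [-0.5, 2.12], [-1.47, 1.34], [0.16, 2.42], [-1.27, 4.41], [0.06, 2.06], [-2.6, 2.6]. Speed limits (rad/s): [2.22, 2.22, 2.79, 2.79, 3.14, 3.14, 3.14].

INTERFACE

Orientations are given as a unit quaternion [x, y, z, w].
In Python, from workcell import get_obs, camera, camera_params, hand_in gives the robot as it stands.
- The arm moves only by the tool carry_out, never from a script. Its argument "commands" is a list that holds one entry, the list of rows, each a list of 6 numbers: the shift along the tool's x, y, z in units of 40 mm (1.0 is 40 mm), then the turn, a rotation vector about the tool's x, y, z in units of 6 degrees (1.0 is 6 degrees). In form: [[[x, y, z, ax, ay, az], ...]]. A call has 1 to 20 rows; each row shifts and turns the commanded pose from where the row before left it, along the tool's axes as they then stand; what a row does not reach is not made up. A row lasts 1/12 s, in which the tool goes at most 41.7 mm and 7.16 degrees, less where a joint would pass 70% of its speed; a pose out of reach is approached as far as the arm can. A call is refused whole if a number of a shift passes 1 or a number of a turn 1, either way. A call with a gripper value outside its range is refused whole. "hand" is the closure, from -1 (fully open) to 1 (shut), set as the call begins (left out, the last holds). The fingers move at their own pace and stop on an object; "force" is the grip in N (left out, the last holds). Time passes only in rows, so rows that do not move let the fingers close. It gives the time, the measured TCP pose, the force, the opening and the grip force at its end, in the units of the state.
- get_obs(): the state, without advancing time (a new reading comes with each control period).
- camera(name): name is "side" or "top"; returns the picture (420x560x3 uint8, red, green, blue); there is no depth.
- camera_params(name): a dict with "mtx" (3x3 intrinsics, pixels), "R" (3x3) and "t" (3): a world point X has camera coordinates R X + t. Camera axes: x right, y down, z forward; pixel columns grow to the right and rows downward; lengths in m; the calibration is good to about 2 mm. A picture is of the moment at which its call begins. camera_params takes no time and is no camera call.
- hand_in(): hands the job in; it is judged then, once.
The state is a dict: "clock": time; "joint_pos": joint angles; "joint_velocities": joint speeds; "tau": joint torques, N m; "position": TCP position; "ee_rot": TCP orientation; "ft_force": force on the tool from outside, world axes, zero at the start; "torque": the same for the moment, N m; "grip_width": opening from 0.0 (shut) to 1.0 (fully open); "grasp_force": force on a finger pad.
Only numpy, scipy, OpenCV 4.12 (cv2) and the standard library are available. Lean on these libraries where they do the work, as an engineer would, in place of code of your own. Each camera call takes 0.05 s, during which the arm holds its last target. There are 200 camera calls.

## Working session

There is one attempt and no reset: what is moved stays moved. The work goes in short steps, Python scripts to look and compute and a tool call to move; the robot and the scene stay as the last step left them, time stands still between calls to the robot, and variables do not carry over. Pictures are saved under pics/ and viewed, at most 10 in all, crops included, and the job is handed in when it is done.

Besides the shell and the picture viewer there is one more tool, called after "Emit:" as name(argument=value, ...), one argument or row to a line, values as JSON. carry_out: Moves the arm, as the interface text tells. Its arguments: {"type":"object","properties":{"commands":{"type":"array"},"hand":{"type":"number"},"force":{"type":"number"}},"required":["commands"]}

```bash
mkdir -p pics; ls; python3 - <<'E'
from workcell import *
import cv2
o=get_obs();print(o['clock'],o['position'],o['ee_rot'],o['grip_width'])
for n in('side','top'):
    im=camera(n);cv2.imwrite(f'pics/{n}0.png',im[...,::-1])
    p=camera_params(n);print(n,p)
E
```

```text
pics
0.0 [0.21173777 0.58763009 0.23048683] [ 1.72048870e-01  9.85088142e-01 -7.29201726e-04 -8.55564612e-05] 0.9983860929459745
side {'mtx': array([[438.97298915,   0.        , 282.18396901],
       [  0.        , 438.97298915, 202.24203442],
       [  0.        ,   0.        ,   1.        ]]), 'R': array([[ 8.32562637e-01, -5.53930858e-01, -2.46728978e-04],
       [-2.19723682e-01, -3.29837561e-01, -9.18111479e-01],
       [ 5.08488898e-01,  7.64439526e-01, -3.96322157e-01]]), 't': array([-0.29679139,  0.28949119,  1.10583167])}
top {'mtx': array([[453.49263226,   0.        , 279.61268963],
       [  0.        , 453.49263226, 209.79211485],
       [  0.        ,   0.        ,   1.        ]]), 'R': array([[-0.02235887, -0.9997044 , -0.00954983],
       [-0.9939639 ,  0.02325467, -0.10721465],
       [ 0.10740503,  0.00709499, -0.99419003]]), 't': array([0.22822715, 0.49560544, 1.64798515])}
```

View pics/side0.png

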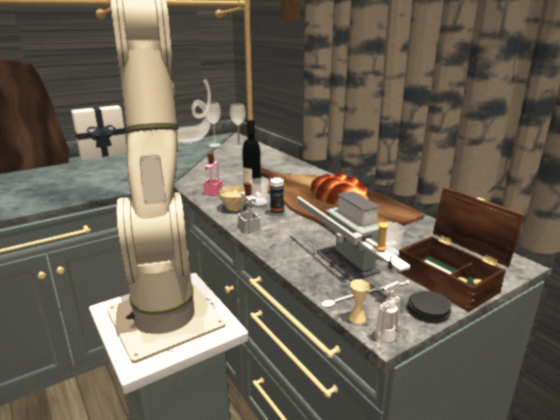

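View pics/top0.png

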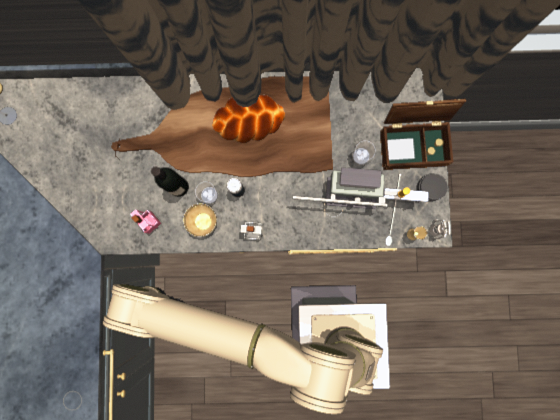

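The side view shows the steel cup with its dark wooden block at about (250,212). The pink lookalike is at (212,178) in the side view and (145,222) in the top view. In the top view the steel cup is at (251,230), which fits the description: steel, in front of the can. The dispenser is at about (358,190) in the top view, and the brass knob at (405,192). I'll enlarge to confirm.

```bash
python3 - <<'E'
import cv2
a=cv2.imread('pics/side0.png');b=cv2.imread('pics/top0.png')
# side crop: origin (230,170) scale 4 ; 
cv2.imwrite('pics/sc.png',cv2.resize(a[165:305,225:425],None,fx=4,fy=4,interpolation=cv2.INTER_CUBIC))
cv2.imwrite('pics/tc.png',cv2.resize(b[160:260,230:430],None,fx=4,fy=4,interpolation=cv2.INTER_CUBIC))
E
```

```text
(no output)
```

View pics/sc.png

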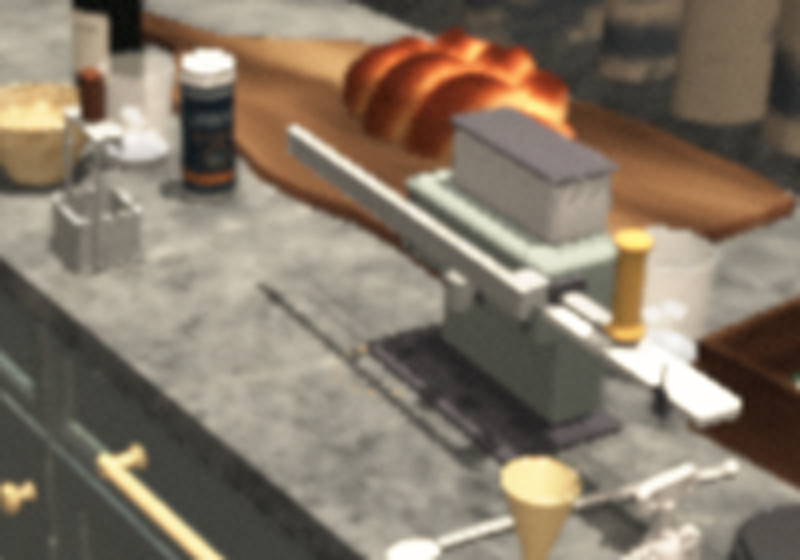

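View pics/tc.png

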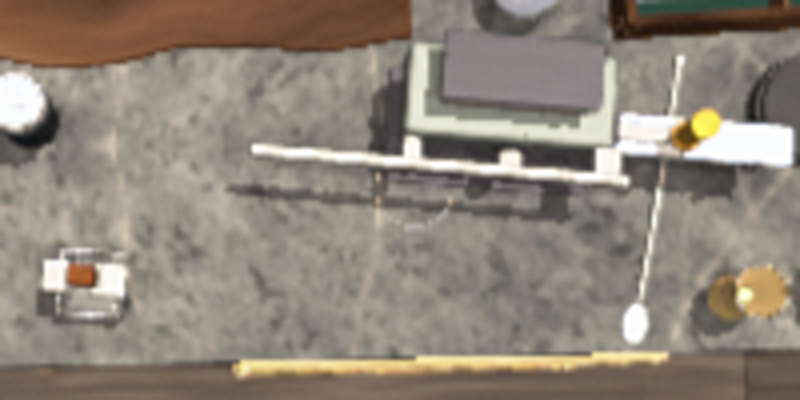

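The crop confirms it. The steel cup has a red-brown block at crop (82,273), and its legs face the robot; the other candidate is pink, so it isn't meant. In the top crop the rail runs from (253,149) to (629,181) and the knob head is at (706,123). In the side crop the clip pointer is at about (663,370). A light stub shows near (460,290) in the side crop and (510,158) in the top crop. Next I'll fit the poses and overlay them.

```bash
cat > h.py <<'E'
from workcell import *
import numpy as np, cv2
from scipy.optimize import least_squares
P={n:camera_params(n) for n in('side','top')}
O={'side':(225,165),'top':(230,160)}
def proj(n,X):
    p=P[n];c=np.atleast_2d(X)@p['R'].T+p['t'];q=c@p['mtx'].T;return q[:,:2]/q[:,2:]
def full(n,uv): return (np.array(uv,float)+.5)/4-.5+O[n]
def crop(n,px): return (px-np.array(O[n])+.5)*4-.5
def W(q,L):
    L=np.atleast_2d(L);c,s=np.cos(q[2]),np.sin(q[2])
    return np.c_[q[0]+c*L[:,0]-s*L[:,1],q[1]+s*L[:,0]+c*L[:,1],L[:,2]]
def fit(obs,q0):
    f=lambda q:np.concatenate([(proj(n,W(q,L))[0]-full(n,uv)) for n,L,uv in obs])
    r=least_squares(f,q0,loss='soft_l1');return r.x,r.fun.reshape(-1,2)
E
cat > fit.py <<'E'
from h import *
D=[('top',(0,.220,.15),(253,149)),('top',(0,-.105,.15),(629,181)),('top',(.045,-.155,.201),(706,123)),
('top',(.106,.09,.15),(415,42)),('top',(.106,-.09,.15),(617,52)),('top',(.026,.09,.15),(406,137)),('top',(.026,-.09,.15),(613,143)),
('side',(0,.22,.15),(294,128)),('side',(0,-.105,.15),(537,276)),('side',(.045,-.155,.201),(633,233))]
d,r=fit(D,[.55,0,0]);print('disp',d);print(r.round(1))
C=[('top',(0,0,.18),(82,273)),('top',(0,.036,.134),(43,276)),('top',(0,-.036,.134),(128,279)),('side',(0,0,.157),(90,93)),('side',(-.03,-.03,0),(96,271))]
c,r=fit(C,[.5,.3,0]);print('cup',c);print(r.round(1))
np.savez('p.npz',d=d,c=c)
E
python3 fit.py; python3 - <<'E'
from h import *
z=np.load('p.npz');d,c=z['d'],z['c']
for n in('top','side'):
    im=cv2.resize(cv2.imread(f'pics/{n}0.png')[O[n][1]:O[n][1]+(140 if n=='side' else 100),O[n][0]:O[n][0]+200],None,fx=4,fy=4,interpolation=cv2.INTER_CUBIC)
    def line(q,pts,col): cv2.polylines(im,[crop(n,proj(n,W(q,pts))).round().astype(np.int32).reshape(-1,1,2)],False,col,1,cv2.LINE_AA)
    line(d,[(-.004,.22,.15),(-.004,-.105,.15),(.004,-.105,.15),(.004,.22,.15),(-.004,.22,.15)],(0,0,255))
    line(d,[(.026,.09,.15),(.026,-.09,.15),(.106,-.09,.15),(.106,.09,.15),(.026,.09,.15)],(0,0,255))
    line(d,[(.045,-.155,.13),(.045,-.155,.201)],(255,0,0))
    for y in(-.03,0,.03): line(d,[(.0155,y-.0105,.086),(.0155,y+.0105,.086)],(0,255,0));line(d,[(.0155,y,.086),(.0155,y,.088)],(0,255,0))
    for zz in(0,.05): line(c,[(-.03,-.03,zz),(-.03,.03,zz),(.03,.03,zz),(.03,-.03,zz),(-.03,-.03,zz)],(255,0,255))
    line(c,[(-.009,-.012,.18),(-.009,.012,.18),(.009,.012,.18),(.009,-.012,.18),(-.009,-.012,.18)],(255,255,0))
    line(c,[(0,-.036,.134),(0,.036,.134)],(255,0,0))
    if n=='side': a=im
    else: b=im
cv2.imwrite('pics/ov.png',np.vstack([a[:,:,:],b])[:, :][::1] if 0 else a)
cv2.imwrite('pics/ov2.png',np.hstack([cv2.resize(b[220:340,0:200],None,fx=2,fy=2),cv2.resize(b[20:220,360:660],(400,240))]))
E
```

```text
disp [ 0.50871341 -0.04786422 -0.09928341]
[[-0.5  0.2]
 [ 0.3 -0.7]
 [ 0.3 -0.4]
 [-1.1 -0.6]
 [ 0.5  0.7]
 [-0.4 -1.5]
 [ 0.3  0.9]
 [-0.7 -0.8]
 [-1.6  2.9]
 [ 1.4  0.4]]
cup [ 0.42578023  0.31588148 -0.00209666]
[[-0.  -0. ]
 [ 0.3  0.4]
 [-0.1 -0.8]
 [ 0.8 -1. ]
 [-2.6  1. ]]
```

View pics/ov.png

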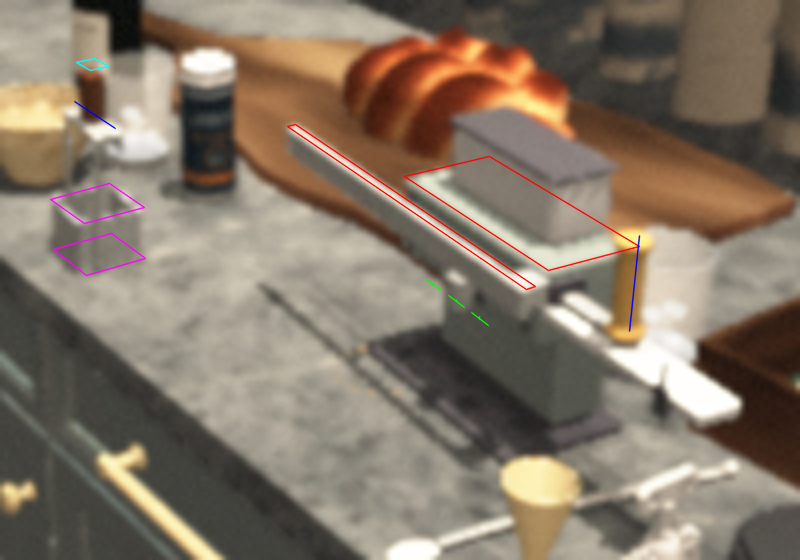

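The overlay shows the rail and housing fitting to about 1–3 px; the cup's yaw and the spout still need a closer look. I'll make one composite zoom.

```bash
python3 - <<'E'
import cv2,numpy as np
a=cv2.imread('pics/side0.png');b=cv2.imread('pics/top0.png')
def z(im,x,y,w,h,s): return cv2.resize(im[y:y+h,x:x+w],(w*s,h*s),interpolation=cv2.INTER_CUBIC)
# tiles 400x300, scale10 : 40x30 px
T=[z(a,320,222,40,30,10),z(a,375,242,40,30,10),z(a,230,180,40,30,10),z(b,232,215,40,30,10)]
v=np.vstack([np.hstack(T[:2]),np.hstack(T[2:])]);v=cv2.convertScaleAbs(v,alpha=1.15);cv2.imwrite('pics/z.png',v)
E
```

```text
(no output)
```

View pics/z.png

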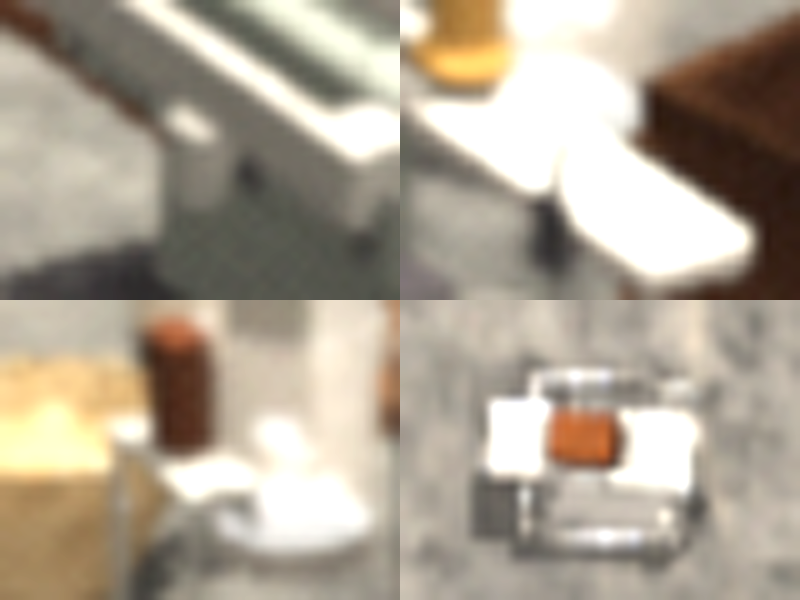

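The zoom shows:
- **Spout:** the lit cylinder in the side view is at full px (339.2, ~242).
- **Clip:** the dark clip and pointer are at about (390, 260).
- **Cup:** the saddle slopes slightly.
- **Rail:** its right front corner is at about (355, 238).

I'll refit with these readings and take one top zoom of the spout and clip.

```bash
cat > fit.py <<'E'
from h import *
D=[('top',(0,.220,.15),(253,149)),('top',(0,-.105,.15),(629,181)),('top',(.045,-.155,.201),(706,123)),
('top',(.106,.09,.15),(415,42)),('top',(.106,-.09,.15),(617,52)),
('side',(0,.22,.15),(294,128)),('side',(-.004,-.105,.15),(521.5,293)),('side',(.045,-.155,.201),(633,235)),('side',(.045,-.155,.137),(627,325))]
d,r=fit(D,[.55,0,0]);print('disp',d);print(r.round(1))
F=lambda x,y:((x+.5)*4-.5)
C=[('top',(0,0,.18),crop('top',np.array([249.85,228.25]))),('top',(0,.036,.134),crop('top',np.array([240.35,228.2]))),('top',(0,-.036,.134),crop('top',np.array([261.2,229.3]))),('side',(0,0,.18),(89.5,72))]
c,r=fit(C,[.5,.3,0]);print('cup',c);print(r.round(1))
np.savez('p.npz',d=d,c=c)
def sp(v):return np.r_[proj('side',W(d,[.0155,v[0],.086]))[0]-[339.2,241.5]]
for y in(-.03,-.02,-.01,0,.01,.02,.03): print(y,proj('side',W(d,[.0155,y,.086]))[0].round(1),proj('top',W(d,[.0155,y,.1]))[0].round(1))
for x in(.0,.01,.02,.03):
  for y in(-.19,-.2,-.21,-.22): print(x,y,proj('side',W(d,[x,y,.14]))[0].round(1),proj('top',W(d,[x,y,.14]))[0].round(1))
E
python3 fit.py; python3 - <<'E'
import cv2,numpy as np
b=cv2.imread('pics/top0.png')
def z(im,x,y,w,h,s): return cv2.resize(im[y:y+h,x:x+w],(w*s,h*s),interpolation=cv2.INTER_CUBIC)
v=np.vstack([z(b,330,190,80,22,10),z(b,370,180,66,36,12)[:432,:800] if 0 else z(b,360,175,80,36,10)])
v=(255*(v/255.)**1.6).astype('uint8')
cv2.imwrite('pics/z2.png',v)
E
```

```text
disp [ 0.50732588 -0.0477322  -0.10929588]
[[-0.4 -0.1]
 [ 0.3 -0. ]
 [ 0.4  0.5]
 [-0.8 -0.5]
 [ 0.8  1.4]
 [-0.5 -0.9]
 [ 0.3 -0.8]
 [ 0.6  0.3]
 [-0.1 -0.6]]
cup [ 0.42485036  0.31669175 -0.07566545]
[[-0.  -0.1]
 [ 0.1  0.3]
 [ 0.1  0.3]
 [ 0.3 -2. ]]
-0.03 [344.  244.4] [363.  200.4]
-0.02 [342.  242.9] [360.2 200.1]
-0.01 [340.1 241.5] [357.3 199.9]
0 [338.2 240.1] [354.5 199.7]
0.01 [336.3 238.6] [351.7 199.4]
0.02 [334.4 237.2] [348.9 199.2]
0.03 [332.6 235.9] [346.  198.9]
0.0 -0.19 [376.3 254.2] [411.2 207.3]
0.0 -0.2 [378.8 255.9] [414.1 207.5]
0.0 -0.21 [381.3 257.7] [417.  207.8]
0.0 -0.22 [383.9 259.6] [420. 208.]
0.01 -0.19 [379.4 253.2] [411.4 204.4]
0.01 -0.2 [381.9 255. ] [414.3 204.7]
0.01 -0.21 [384.5 256.8] [417.2 204.9]
0.01 -0.22 [387.1 258.6] [420.1 205.2]
0.02 -0.19 [382.5 252.3] [411.5 201.5]
0.02 -0.2 [385.  254.1] [414.5 201.8]
0.02 -0.21 [387.6 255.9] [417.4 202. ]
0.02 -0.22 [390.2 257.7] [420.3 202.3]
0.03 -0.19 [385.6 251.4] [411.7 198.7]
0.03 -0.2 [388.1 253.2] [414.6 198.9]
0.03 -0.21 [390.7 254.9] [417.5 199.2]
0.03 -0.22 [393.3 256.7] [420.4 199.4]
```

View pics/z2.png

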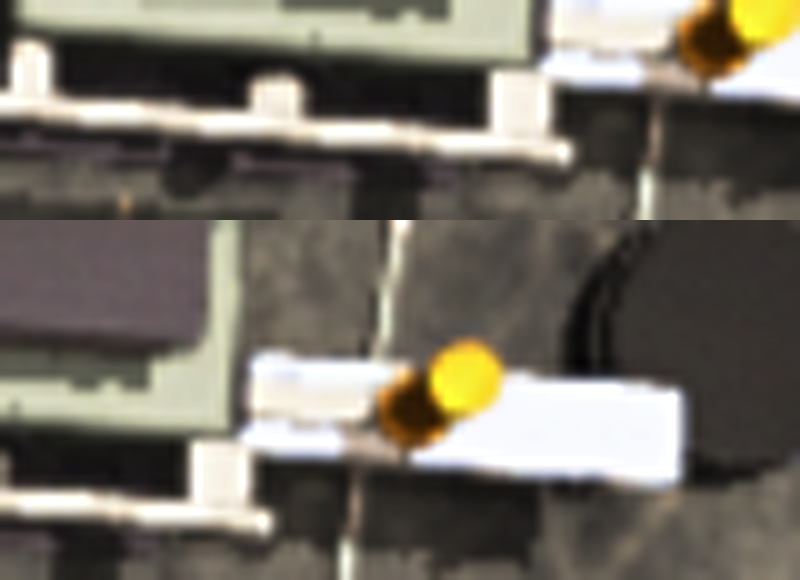

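The spout's collar centre in the top view is at column ~357.3, so y ≈ -7 mm. The clip sits at the ledge's front edge near column ~417, so y ≈ -0.21. I'll check that again later. The first move is to turn and go above the cup.

Emit:
carry_out(
  commands=[
    [[0, 0, -0.2, 0, 0, -0.75], [0, 0, -0.2, 0, 0, -0.75], [0, 0, -0.1, 0, 0, -0.75], [-0.5, -0.5, 0, 0, 0, 0], [-0.5, -0.5, 0, 0, 0, 0], [-0.5, -0.5, 0, 0, 0, 0], [-0.5, -0.5, 0, 0, 0, 0], [-0.5, -0.5, 0, 0, 0, 0], [-0.5, -0.5, 0, 0, 0, 0], [-0.5, -0.5, 0, 0, 0, 0], [-0.5, -0.5, 0, 0, 0, 0], [-0.5, -0.5, 0, 0, 0, 0], [-0.5, -0.5, 0, 0, 0, 0], [-0.5, -0.5, 0, 0, 0, 0], [-0.5, -0.5, 0, 0, 0, 0], [0, 0, 0, 0, 0, 0], [0, 0, 0, 0, 0, 0]],
  ],
  hand=-1,
  force=40,
)

```text
clock: 1.52
position: [0.4249, 0.3216, 0.2511]
ee_rot: [0.057, 0.998, -0.0, -0.0]
ft_force: [-0.7, 0.9, 1.0]
grip_width: 0.999
grasp_force: 0.0
```

Emit:
carry_out(
  commands=[
    [[0, -0.12, 0.45, 0, 0, 0], [0, 0, 0.45, 0, 0, 0], [0, 0, 0.45, 0, 0, 0], [0, 0, 0.45, 0, 0, 0], [0, 0, 0.45, 0, 0, 0], [0, 0, 0.45, 0, 0, 0], [0, 0, 0, 0, 0, 0]],
  ],
)

```text
clock: 2.1
position: [0.4209, 0.3181, 0.1397]
ee_rot: [0.054, 0.999, -0.002, -0.002]
ft_force: [0.1, -1.2, -0.3]
grip_width: 0.999
grasp_force: 0.0
```

Emit:
carry_out(
  commands=[
    [[0, 0, 0, 0, 0, 0], [0, 0, 0, 0, 0, 0], [0, 0, 0, 0, 0, 0], [0, 0, 0, 0, 0, 0], [0, 0, 0, 0, 0, 0], [0, 0, 0, 0, 0, 0], [0, 0, 0, 0, 0, 0], [0, 0, 0, 0, 0, 0], [0, 0, 0, 0, 0, 0], [0, 0, 0, 0, 0, 0]],
  ],
  hand=1,
  force=40,
)

```text
clock: 2.93
position: [0.4238, 0.3189, 0.1441]
ee_rot: [0.055, 0.998, 0.001, 0.0]
ft_force: [0.9, 0.6, 5.8]
grip_width: 0.276
grasp_force: 40.4
```

Emit:
carry_out(
  commands=[
    [[0, 0, -0.2, 0, 0, 0], [0, 0, -0.4, 0, 0, 0], [0, 0, -0.4, 0, 0, 0], [0, 0, -0.4, 0, 0, 0], [-0.1, -0.3, 0, 0, 0, 0], [-0.15, -0.5, 0, 0, 0, 0], [-0.15, -0.5, 0, 0, 0, 0], [-0.15, -0.5, 0, 0, 0, 0], [-0.15, -0.5, 0, 0, 0, 0], [-0.15, -0.5, 0, 0, 0, 0], [-0.15, -0.5, 0, 0, 0, 0], [-0.15, -0.5, 0, 0, 0, 0], [-0.15, -0.5, 0, 0, 0, 0], [-0.15, -0.3, 0, 0, 0, 0], [-0.13, -0.15, 0, 0, 0, 0], [0, 0, 0, 0, 0, 0], [0, 0, 0, 0, 0, 0], [0, 0, 0, 0, 0, 0], [0, 0, 0, 0, 0, 0]],
  ],
)

```text
clock: 4.52
position: [0.465, 0.1235, 0.1991]
ee_rot: [0.054, 0.999, 0.0, -0.0]
ft_force: [0.0, 0.1, -0.6]
grip_width: 0.276
grasp_force: 39.4
```

```bash
python3 - <<'E'
from h import *
a=camera('side');b=camera('top')
cv2.imwrite('pics/side1.png',a[...,::-1]);cv2.imwrite('pics/top1.png',b[...,::-1])
def z(im,x,y,w,h,s): return cv2.resize(im[y:y+h,x:x+w],(w*s,h*s),interpolation=cv2.INTER_CUBIC)
v=np.hstack([z(a,240,130,100,150,4),z(b,260,130,100,150,4)])[...,::-1];cv2.imwrite('pics/m1.png',v)
o=get_obs();t=o['position'];d=np.load('p.npz')['d']
print(t,o['ee_rot'].round(4));c,s=np.cos(d[2]),np.sin(d[2]);e=t-[*d[:2],0];print('disp',e[0]*c+e[1]*s,-e[0]*s+e[1]*c,t[2])
E
```

```text
[0.46512927 0.12326261 0.19917677] [ 5.440e-02  9.985e-01  0.000e+00 -1.000e-04]
disp -0.06059668017575269 0.1653717703467151 0.19917677084064864
```

View pics/m1.png

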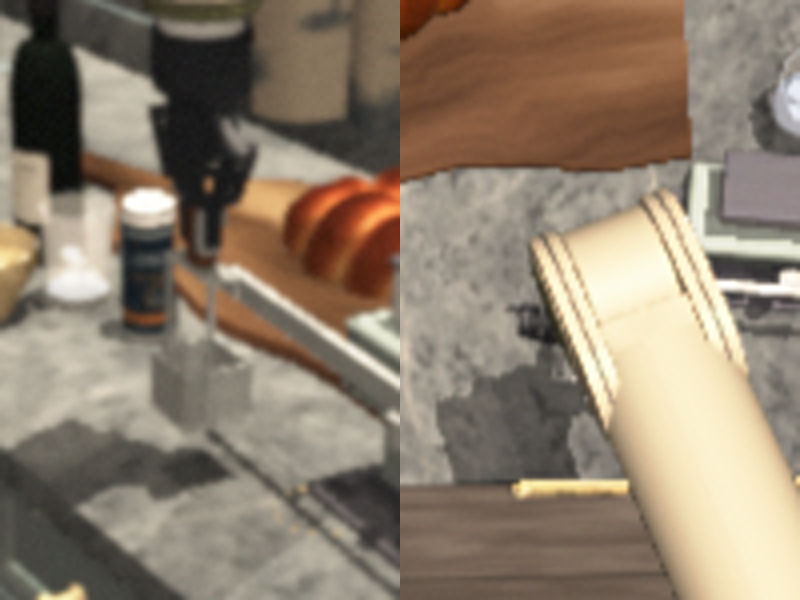

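The cup is gripped, level and in front of the rail's free end. Next I move it over the rail and lower most of the way.

Emit:
carry_out(
  commands=[
    [[-0.25, 0, 0, 0, 0, 0], [-0.25, 0, 0, 0, 0, 0], [-0.25, 0, 0, 0, 0, 0], [-0.25, 0, 0, 0, 0, 0], [-0.25, 0, 0, 0, 0, 0], [-0.25, 0, 0, 0, 0, 0], [0, 0, 0, 0, 0, 0], [0, 0, 0, 0, 0, 0], [0, 0, 0.15, 0, 0, 0], [0, 0, 0.15, 0, 0, 0], [0, 0, 0.15, 0, 0, 0], [0, 0, 0.15, 0, 0, 0], [0, 0, 0, 0, 0, 0], [0, 0, 0, 0, 0, 0]],
  ],
)

```text
clock: 5.78
position: [0.5246, 0.1159, 0.1748]
ee_rot: [0.055, 0.998, -0.0, -0.0]
ft_force: [0.1, 0.3, -2.0]
grip_width: 0.273
grasp_force: 39.4
```

```bash
cat > s.py <<'E'
from h import *
o=get_obs();t=o['position'];d=np.load('p.npz')['d']
c,s=np.cos(d[2]),np.sin(d[2]);e=t-[*d[:2],0];print('disp',(e[0]*c+e[1]*s).round(4),(-e[0]*s+e[1]*c).round(4),t[2].round(4),'F',o['ft_force'].round(1),'T',o['torque'].round(2),o['clock'],o['grip_width'])
E
cat >s1.py <<'E'
from h import *
import sys
a=camera('side');cv2.imwrite(f'pics/{sys.argv[1]}_full.png',a[...,::-1])
x,y,w,h,k=map(int,sys.argv[2:7])
cv2.imwrite(f'pics/{sys.argv[1]}.png',cv2.resize(a[y:y+h,x:x+w],(w*k,h*k),interpolation=cv2.INTER_CUBIC)[...,::-1])
E
python3 s.py; python3 s1.py m2 270 160 80 100 6
```

```text
disp -0.0006 0.1645 0.1748 F [ 0.1  0.3 -2. ] T [ 0.02  0.05 -0.09] 5.7833 0.27284429419371664
```

View pics/m2.png

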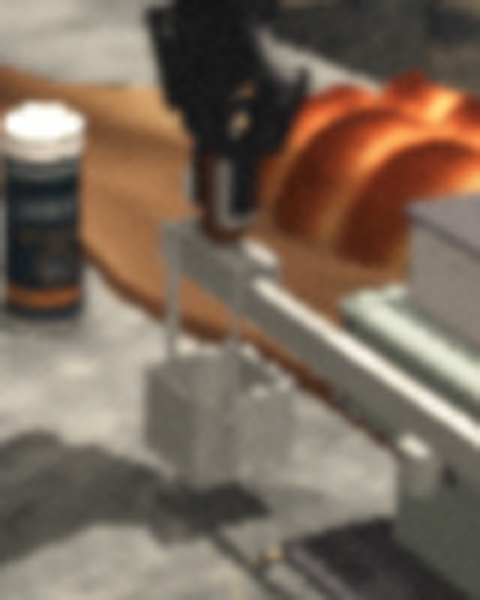

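The saddle is straddling the rail with the legs in front. I'll lower until contact.

Emit:
carry_out(
  commands=[
    [[0, 0, 0.04, 0, 0, 0], [0, 0, 0.04, 0, 0, 0], [0, 0, 0.03, 0, 0, 0], [0, 0, 0, 0, 0, 0], [0, 0, 0, 0, 0, 0]],
  ],
)

```text
clock: 6.25
position: [0.525, 0.1159, 0.1709]
ee_rot: [0.055, 0.998, 0.0, -0.0]
ft_force: [-0.0, 0.7, -2.0]
grip_width: 0.276
grasp_force: 39.4
```

Emit:
carry_out(
  commands=[
    [[0, 0, 0.025, 0, 0, 0], [0, 0, 0, 0, 0, 0], [0, 0, 0, 0, 0, 0]],
  ],
)

```text
clock: 6.5
position: [0.525, 0.1159, 0.1699]
ee_rot: [0.055, 0.998, 0.0, -0.0]
ft_force: [0.4, 0.3, -2.1]
grip_width: 0.275
grasp_force: 39.4
```

Emit:
carry_out(
  commands=[
    [[0, 0, 0.025, 0, 0, 0], [0, 0, 0, 0, 0, 0], [0, 0, 0, 0, 0, 0]],
  ],
)

```text
clock: 6.75
position: [0.5251, 0.116, 0.1691]
ee_rot: [0.055, 0.998, 0.0, 0.0]
ft_force: [-0.1, 0.0, 0.4]
grip_width: 0.274
grasp_force: 39.6
```

Emit:
carry_out(
  commands=[
    [[0, 0, 0.02, 0, 0, 0], [0, 0, 0, 0, 0, 0], [0, 0, 0, 0, 0, 0]],
  ],
)

```text
clock: 7.0
position: [0.5253, 0.1161, 0.1689]
ee_rot: [0.055, 0.998, 0.0, 0.0]
ft_force: [-1.4, 0.1, 7.0]
grip_width: 0.274
grasp_force: 40.3
```

Emit:
carry_out(
  commands=[
    [[0, 0, -0.02, 0, 0, 0], [0, -0.15, 0, 0, 0, 0], [0, -0.25, 0, 0, 0, 0], [0, -0.25, 0, 0, 0, 0], [0, -0.25, 0, 0, 0, 0], [0, -0.25, 0, 0, 0, 0], [0, -0.25, 0, 0, 0, 0], [0, -0.25, 0, 0, 0, 0], [0, -0.25, 0, 0, 0, 0], [0, -0.1, 0, 0, 0, 0], [0, 0, 0, 0, 0, 0]],
  ],
)

```text
clock: 7.92
position: [0.5161, 0.0347, 0.1689]
ee_rot: [0.056, 0.998, -0.0, -0.0]
ft_force: [0.6, -1.6, 2.0]
grip_width: 0.276
grasp_force: 39.9
```

```bash
python3 s.py
```

```text
disp -0.0003 0.0829 0.1689 F [ 0.6 -1.6  2. ] T [-0.52  0.1   0.03] 7.9167 0.27576880354124617
```

Emit:
carry_out(
  commands=[
    [[0, -0.15, 0, 0, 0, 0], [0, -0.25, 0, 0, 0, 0], [0, -0.25, 0, 0, 0, 0], [0, -0.25, 0, 0, 0, 0], [0, -0.25, 0, 0, 0, 0], [0, -0.25, 0, 0, 0, 0], [0, -0.25, 0, 0, 0, 0], [0, -0.25, 0, 0, 0, 0], [0, -0.2, 0, 0, 0, 0], [0, -0.15, 0, 0, 0, 0], [0, 0, 0, 0, 0, 0], [0, 0, 0, 0, 0, 0]],
  ],
)

```text
clock: 8.92
position: [0.5062, -0.054, 0.1689]
ee_rot: [0.056, 0.998, -0.0, -0.0]
ft_force: [-0.4, -2.2, 3.3]
grip_width: 0.275
grasp_force: 40.0
```

```bash
python3 s.py; python3 s1.py m3 310 190 60 75 8
```

```text
disp -0.0004 -0.0064 0.1689 F [-0.4 -2.2  3.3] T [-0.67  0.1  -0.03] 8.9167 0.27525928948757244
```

View pics/m3.png

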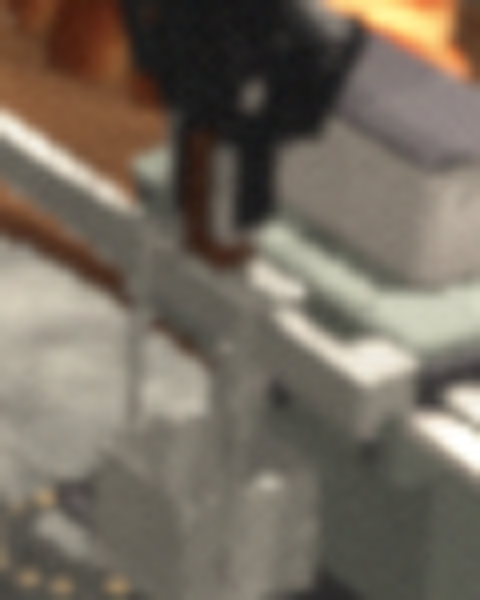

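The cup hangs with the gripper at the planned y, and the picture budget is now used up, so the rest is numbers only. I'll check the spout's y from pixel profiles in the first images.

```bash
python3 - <<'E'
from h import *
d=np.load('p.npz')['d']
b=cv2.cvtColor(cv2.imread('pics/top0.png'),6);a=cv2.cvtColor(cv2.imread('pics/side0.png'),6)
print('top cols 350-364')
for r in range(196,202): print(r,b[r,350:365])
print('side cols 332-346')
for r in range(230,247): print(r,a[r,332:347])
for z in(.086,.1,.115,.13):
  for y in(-.012,-.006,0): print(z,y,proj('top',W(d,[.0155,y,z]))[0].round(2),proj('side',W(d,[.0155,y,z]))[0].round(2))
print('brackets/rail check: bracket y=80 z131', proj('top',W(d,[.015,.08,.131])).round(1))
print(b[195,325:340],b[196,325:340])
E
```

```text
top cols 350-364
196 [57 57 51 46 48 49 60 62 69 62 66 73 79 69 69]
197 [ 53  53  53  44  47  95 130 142 153 112  61  51  63  62  58]
198 [ 51  50  57  55  85 195 229 237 238 222 115  59  57  60  62]
199 [ 62  61  53  54  99 227 243 248 248 242 151  76  60  59  60]
200 [106 106 102  90 116 231 241 243 242 238 141  72  64  63  64]
201 [235 236 240 237 235 246 247 241 237 236 166 113 107 106 105]
side cols 332-346
230 [ 76  82  85  90  92  92  96  94  95  96 105 129 172 210 232]
231 [ 67  73  75  87  92  99 102  96  95  94  94  98 112 152 201]
232 [ 69  61  69  86 103 128 137 116 103  97  93  95  97 109 136]
233 [ 95  71  68  86 124 167 186 161 126 105  96  93  95  96 101]
234 [133 111  93  90 119 166 198 199 169 131 103  95  93  95  96]
235 [153 148 134 104  93 122 155 183 180 145 110  98  95  93  95]
236 [158 157 153 128  98  94 112 130 137 126 111 100  91  92  94]
237 [161 163 162 145 111  98 103 110 112 116 112  97  81  82  94]
238 [160 165 166 150 114  98 102 108 114 116 107  86  62  69  82]
239 [166 169 169 150 112  98 101 108 110 112 102  77  52  57  74]
240 [175 177 173 152 110
[... 410 characters left out ...]
76 73 75 76]
0.086 -0.012 [357.27 200.45] [340.47 241.78]
0.086 -0.006 [355.59 200.31] [339.32 240.92]
0.086 0 [353.91 200.17] [338.17 240.06]
0.1 -0.012 [357.91 199.95] [340.72 237.56]
0.1 -0.006 [356.21 199.8 ] [339.56 236.71]
0.1 0 [354.52 199.66] [338.41 235.86]
0.115 -0.012 [358.6 199.4] [340.99 233.  ]
0.115 -0.006 [356.89 199.25] [339.83 232.16]
0.115 0 [355.18 199.11] [338.67 231.33]
0.13 -0.012 [359.31 198.84] [341.27 228.39]
0.13 -0.006 [357.58 198.69] [340.09 227.57]
0.13 0 [355.85 198.54] [338.93 226.75]
brackets/rail check: bracket y=80 z131 [[332.9 196.7]]
[ 62  63  72  79  71  86 216 248 249 244 126  61  59  58  60] [ 54  64  78  78  73 107 243 249 249 254 139  63  59  58  61]
```

The spout is at y ≈ -7 mm and the cup is at -6.4 mm, so that fits. I'll open the fingers, rise, and go above the knob.

Emit:
carry_out(
  commands=[
    [[0, 0, 0, 0, 0, 0], [0, 0, 0, 0, 0, 0], [0, 0, 0, 0, 0, 0], [0, 0, 0, 0, 0, 0], [0, 0, 0, 0, 0, 0], [0, 0, 0, 0, 0, 0], [0, 0, 0, 0, 0, 0], [0, 0, -0.1, 0, 0, 0], [0, 0, -0.3, 0, 0, 0], [0, 0, -0.4, 0, 0, 0], [0, 0, -0.5, 0, 0, 0], [0, 0, -0.5, 0, 0, 0], [0, 0, -0.2, 0, 0, 0], [0, 0, 0, 0, 0, 0]],
  ],
  hand=-1,
)

```text
clock: 10.13
position: [0.5073, -0.0531, 0.2508]
ee_rot: [0.055, 0.998, 0.0, 0.002]
ft_force: [0.1, 0.6, 0.1]
grip_width: 0.998
grasp_force: 0.0
```

Emit:
carry_out(
  commands=[
    [[-0.1, -0.4, 0, 0, 0, 0], [-0.15, -0.5, 0, 0, 0, 0], [-0.15, -0.5, 0, 0, 0, 0], [-0.15, -0.5, 0, 0, 0, 0], [-0.15, -0.5, 0, 0, 0, 0], [-0.15, -0.5, 0, 0, 0, 0], [-0.15, -0.5, 0, 0, 0, 0], [-0.14, -0.3, 0, 0, 0, 0], [0, 0, 0, 0, 0, 0], [0, 0, 0, 0, 0, 0]],
  ],
)

```text
clock: 10.97
position: [0.5349, -0.2055, 0.2475]
ee_rot: [0.056, 0.998, -0.0, -0.001]
ft_force: [-0.4, 0.1, -0.2]
grip_width: 1.001
grasp_force: 0.0
```

```bash
python3 s.py; python3 - <<'E'
from h import *
d=np.load('p.npz')['d']
for n in('side','top'):
    im=camera(n);cv2.imwrite(f'pics/{n}4.png',im[...,::-1])
    c=proj(n,W(d,[0,-.0064,.182]))[0];print(n,'pred block',c.round(2),proj(n,W(d,[0,-.0064,.205])).round(2),proj(n,W(d,[[0,.0056,.205],[0,-.0184,.205]])).round(1))
    x,y=c.round().astype(int)
    D=im.astype(int);m=(D[...,0]-D[...,2])   # red-blue
    for r in range(y-12,y+10,1 if n=='top' else 2): print(r,m[r,x-12:x+13])
E
```

```text
disp 0.0446 -0.1538 0.2475 F [-0.4  0.1 -0.2] T [-0.02 -0.04 -0.01] 10.9667 1.0005657376583659
side pred block [336.59 212.4 ] [[336.99 205.  ]] [[334.6 203.5]
 [339.4 206.5]]
200 [71 69 67 66 61 63 65 66 72 75 82 85 74 48 26 21 20 21 18 17 14 12 11 11
 14]
202 [65 63 64 64 66 66 66 67 73 80 86 85 71 43 25 21 19 20 22 22 21 21 18 15
 13]
204 [77 75 76 76 75 68 71 71 74 78 81 79 64 37 25 22 21 21 21 21 20 20 20 21
 19]
206 [73 73 75 72 73 74 75 77 82 86 88 88 85 74 51 35 27 23 23 22 22 21 22 21
 21]
208 [ 71  68  62  53  42  37  34  39  47  61  78  91 100 101  99  83  59  33
  23  19  19  20  22  22  22]
210 [65 45 28 21 20 18 15 23 26 28 36 44 53 60 59 58 48 33 25 21 21 23 21 21
 21]
212 [67 48 20 13 16 18 20 22 25 30 34 34 41 48 49 47 40 27 22 19 20 20 20 21
 20]
214 [46 48 21  7  7  9 15 18 29 32 33 37 42 47 47 45 36 24 15 17 18 19 20 21
 22]
216 [24 19 20 18 15 17 19 21 28 33 34 38 43 48 46 44 32 24 19 14 14 15 17 18
 20]
218 [16 18 16 12 14 13 14 28 28 31 35 38 45 45 47 40 32 25 20 20 20 18 15 13
 15]
220 [14 14 18 22 24 19 18 27 28 29 32 36 44 46 46 42 29 23 20 21 17 18 18 18
 1
[... 1285 characters left out ...]
07 109  91  46
  16  13  14  15  23  17  11]
203 [18 10  9 10 11  9 12 23 18 24 33 61 63 65 68 56 41 22 13 14 13 15 27 22
 16]
204 [ 8  1  2 10 11 12 26 19 16 18 21 21 22 21 21 27 26 14 13 13 13 16 24 16
 15]
205 [ 7  5  9 22 25 25 21 17 18 20 19 20 19 15 17 22 17 15 16 15 14 17 19  9
  9]
206 [ 9  8  9 11 12 15 23 24 24 23 25 26 18 12 12 20 24 25 25 27 24 23 11  4
  3]
207 [ 8 11 11 10 11 11 16 17 17 19 25 21 12 10  8  9  8  9 12 14 14 11  5  3
  3]
208 [13 14 15 15 14 14 13 14 15 15 18 13 10 14  8 10  8  6  8 10  5  5  3  5
  5]
209 [13 15 17 15 15 16 15 15 17 16 16 15 16 13  9 12 10  8  5  7  7  8  7  9
  7]
210 [14 16 17 16 16 17 15 16 16 15 16 17 16 12  7 13  8  5  6  5  5  8  7  9
  9]
```

In the top image the block's column is ≈361.5 (y ≈ -8 mm), which matches the spout measured in the same camera. The cup hangs centred and released. Next I narrow the fingers, lower around the knob and close.

Emit:
carry_out(
  commands=[
    [[0, -0.05, 0, 0, 0, 0], [0, 0, 0, 0, 0, 0], [0, 0, 0, 0, 0, 0], [0, 0, 0.3, 0, 0, 0], [0, 0, 0.35, 0, 0, 0], [0, 0, 0.35, 0, 0, 0], [0, 0, 0.35, 0, 0, 0], [0, 0, 0.35, 0, 0, 0], [0, 0, 0.35, 0, 0, 0], [0, 0, 0.3, 0, 0, 0], [0, 0, 0, 0, 0, 0], [0, 0, 0, 0, 0, 0]],
  ],
  hand=-0.4,
)

```text
clock: 12.07
position: [0.5348, -0.207, 0.1542]
ee_rot: [0.055, 0.998, 0.0, -0.001]
ft_force: [0.5, -0.3, 0.9]
grip_width: 0.695
grasp_force: 0.0
```

Emit:
carry_out(
  commands=[
    [[0, 0, 0, 0, 0, 0], [0, 0, 0, 0, 0, 0], [0, 0, 0, 0, 0, 0], [0, 0, 0, 0, 0, 0], [0, 0, 0, 0, 0, 0], [0, 0, 0, 0, 0, 0], [0, 0, 0, 0, 0, 0], [0, 0, 0, 0, 0, 0]],
  ],
  hand=1,
  force=50,
)

```text
clock: 12.73
position: [0.5358, -0.2067, 0.1558]
ee_rot: [0.055, 0.998, 0.0, 0.001]
ft_force: [-0.9, 3.2, 6.2]
grip_width: 0.243
grasp_force: 41.9
```

```bash
python3 s.py; python3 - <<'E'
from h import *
d=np.load('p.npz')['d']
# clip: dark pixels in initial images
a=cv2.cvtColor(cv2.imread('pics/side0.png'),6);b=cv2.cvtColor(cv2.imread('pics/top0.png'),6)
print('side cols 382-397')
for r in range(252,271): print(r,a[r,382:398])
print('top cols 408-424')
for r in range(196,208): print(r,b[r,408:425])
E
```

```text
disp 0.0456 -0.1549 0.1558 F [-0.9  3.2  6.2] T [0.64 0.21 0.04] 12.7333 0.24307782860020574
side cols 382-397
252 [210 216 236 249 251 252 253 253 249 243 237 235 234 231 228 223]
253 [251 251 252 253 253 254 254 254 254 252 246 235 228 221 221 216]
254 [254 254 254 254 254 254 254 254 254 253 252 248 237 224 212 200]
255 [254 254 254 254 254 254 254 254 252 249 253 253 251 242 219 175]
256 [249 253 254 254 254 254 254 253 241 232 251 254 254 252 240 197]
257 [203 239 252 254 254 254 254 252 231 224 251 254 254 254 253 245]
258 [133 179 233 250 254 254 254 250 219 231 253 254 254 254 254 254]
259 [104 126 166 216 245 252 253 248 208 233 253 254 254 254 254 254]
260 [111 114 121 144 192 232 243 231 187 231 253 254 254 254 254 254]
261 [137 135 129 129 137 150 158 140 141 220 252 254 254 254 254 254]
262 [153 153 147 145 135 115  84  67  96 179 243 254 254 254 254 254]
263 [157 157 161 155 145 124  86  54  62 128 225 252 254 254 254 254]
264 [157 156 155 152 145 123  87  51  48  91 180 240 252 254 254 254]
265 [150 150 146 144 131 114  77  49  44  68 118 179 231 249 253 254]
266 [145 
[... 545 characters left out ...]
3 253 253 253 252 252 252 252 252]
199 [234 244 249 255 255 255 255 255 255 255 255 255 255 254 253 253 253]
200 [133 153 161 186 191 192 198 194 196 212 201 196 216 237 246 252 255]
201 [ 65  67  70  76  79  84 104  84  74  97  85  94 119 156 179 193 204]
202 [ 58  57  58  57  56  66 102  85  75  77  69  91  94 104 122 127 138]
203 [ 67  70  70  63  59  64 108 113 106 103  98 100  94 101 113 119 139]
204 [ 72  73  70  69  66  71 115 128 123 117 108 103 102 104 110 124 143]
205 [ 77  73  69  72  72  75 116 133 129 119 100  96 104 107 113 128 140]
206 [ 76  71  68  71  71  82 120 137 130 120 101 101 107 117 129 140 138]
207 [ 72  70  68  68  76 110 129 142 135 120 108 110 115 132 149 151 136]
```

The pointer tip in the side image is at (390.7, 254.8), giving clip y ≈ -0.214; the clip body in the top image (column ~417) agrees. That is 59 mm out from the knob's rest position. The knob is gripped, so I'll pull it.

Emit:
carry_out(
  commands=[
    [[0, -0.05, 0, 0, 0, 0], [0, -0.1, 0, 0, 0, 0], [0, -0.1, 0, 0, 0, 0], [0, -0.1, 0, 0, 0, 0], [0, -0.1, 0, 0, 0, 0], [0, -0.1, 0, 0, 0, 0], [0, -0.1, 0, 0, 0, 0], [0, -0.1, 0, 0, 0, 0], [0, -0.1, 0, 0, 0, 0], [0, -0.1, 0, 0, 0, 0], [0, -0.1, 0, 0, 0, 0], [0, -0.1, 0, 0, 0, 0], [0, -0.1, 0, 0, 0, 0], [0, -0.1, 0, 0, 0, 0], [0, -0.1, 0, 0, 0, 0], [0, -0.05, 0, 0, 0, 0], [0, 0, 0, 0, 0, 0], [0, 0, 0, 0, 0, 0]],
  ],
  force=60,
)

```text
clock: 14.23
position: [0.5295, -0.2653, 0.1558]
ee_rot: [0.054, 0.999, 0.001, 0.001]
ft_force: [-0.7, 8.2, 7.7]
grip_width: 0.241
grasp_force: 51.2
```

```bash
python3 s.py; python3 - <<'E'
from h import *
d=np.load('p.npz')['d']
a=camera('side');b=camera('top');cv2.imwrite('pics/side5.png',a[...,::-1]);cv2.imwrite('pics/top5.png',b[...,::-1])
g=cv2.cvtColor(a,7)
A=a.astype(int);m=A[...,0]-A[...,2]
for Y in(-.208,-.214,-.22): print(Y,'post z.14 side',proj('side',W(d,[[.045,Y,.14],[.045,Y,.15]])).round(1).tolist())
x,y=proj('side',W(d,[.045,-.214,.143]))[0].round().astype(int);print(x,y)
for r in range(y-10,y+8): print(r,m[r,x-12:x+14])
print('pointer gray cols 384-397')
for r in range(250,270,2): print(r,g[r,384:398])
c=proj('top',W(d,[0,-.008,.205]))[0].round().astype(int);B=b.astype(int);mm=B[...,0]-B[...,2]
print('cup',c,mm[c[1],c[0]-8:c[0]+9])
E
```

```text
disp 0.0458 -0.2139 0.1558 F [-0.7  8.2  7.7] T [ 1.28  0.2  -0.03] 14.2333 0.24146636081972478
-0.208 post z.14 side [[394.8, 253.2], [395.2, 249.8]]
-0.214 post z.14 side [[396.4, 254.3], [396.8, 250.8]]
-0.22 post z.14 side [[398.0, 255.3], [398.4, 251.9]]
396 253
243 [28 19 11  8  7 11 18 12  7 13 37 64 80 81 58 25 14 11  4  1  0  0  0  8
 13 17]
244 [31 27 16 10  9 11 21 16  7 13 39 68 80 75 49 21 14 11  4 -1  0  0  3 11
 16 22]
245 [29 30 24 17 14 20 26 17  9 16 44 70 81 74 43 20 13  9  3  2  0  0  4 17
 26 33]
246 [18 15 19 21 21 26 28 19  8 16 44 71 81 73 39 17 14  9  2 -1  1  2  7 27
 44 48]
247 [10  7  8 11 13 15 20 14  8 14 43 73 83 71 36 19 14  7  2  1  0  0  7 27
 48 50]
248 [14  7  6  7  9  9  8  8  9 13 41 74 85 70 33 17 14  7  2  1  0  2 10 23
 40 41]
249 [17 16 12  8  7  7  5  5  4 10 40 77 88 70 31 16 13  7  2  1  2  3 12 24
 36 37]
250 [15 14 15 13  9  7  6  5  5 11 43 79 87 69 29 15 13  7  3  4  6 13 22 32
 35 33]
251 [13 12 13 11  8  9 12  8  9 20 49 81 88 72 36 20 19 12  9 11 16 26 38 40
 34 34]
252 [13 12 12 13 12 11 13 13 13 25 53 83 90 81 57 36 30 26 18 18 24
[... 805 characters left out ...]
 [108 126 155 187 212 226 236 243 244 231 161 109 109  99]
252 [ 98  96  91  97 108 136 178 215 225 205 139 107 111 111]
254 [128 109  99  95  92  93  95 105 120 119 107 108 114 115]
256 [192 177 145 114  98  89  76  72  87 100 107 113 116 118]
258 [152 158 153 142 127 105  82  77  98 116 126 129 130 127]
260 [120 121 133 136 127 106  78  84 102 107 114 118 123 122]
262 [154 149 139 115  78  53  50  72 100 123 126 115 106 111]
264 [162 159 149 129  90  53  48  61  98 132 146 147 146 144]
266 [138 134 127 105  69  45  49  61  77 102 125 142 146 150]
268 [127 127 120 104  82  64  57  70  88 110 117 122 124 131]
cup [362 200] [ 14  18  27  17  60 128 131 125 121 122 118  56   6   5   5  13  17]
```

```bash
python3 - <<'E'
from h import *
d=np.load('p.npz')['d']
def fl(f,Y):
    A=cv2.imread(f).astype(int);m=A[...,2]-A[...,0]
    x,y=proj('side',W(d,[.045,Y,.134]))[0].round().astype(int)
    for r in range(y-3,y+5):
        p=m[r,x-12:x+15].astype(float);h=60;i=np.where(p>h)[0]
        if len(i)<3: continue
        l=i[0]-(p[i[0]]-h)/(p[i[0]]-p[i[0]-1]);R=i[-1]+(p[i[-1]]-h)/(p[i[-1]]-p[min(i[-1]+1,26)]+1e-6)
        print(r,round(x-12+l,2),round(x-12+R,2),round(x-12+(l+R)/2,2),'model',proj('side',W(d,[.045,Y,.134]))[0].round(2))
fl('pics/side0.png',-.155);print();fl('pics/side5.png',-.214)
s=lambda z,x:least_squares(lambda q:proj('side',W(d,[q[0],q[1],z]))[0]-x,[.02,-.21]).x.round(4)
for px in([390.7,254.8],[390.7,255.5],[390.6,254.3]): print(s(.143,px))
E
```

```text
243 377.89 384.67 381.28 model [381.21 246.28]
244 377.77 384.77 381.27 model [381.21 246.28]
245 376.86 385.33 381.1 model [381.21 246.28]
246 375.74 385.93 380.84 model [381.21 246.28]
247 375.54 385.98 380.76 model [381.21 246.28]
248 376.15 385.8 380.97 model [381.21 246.28]
249 377.19 385.26 381.23 model [381.21 246.28]
250 379.0 383.75 381.37 model [381.21 246.28]

253 394.04 399.7 396.87 model [396.12 256.32]
254 393.71 401.08 397.39 model [396.12 256.32]
255 393.09 401.1 397.09 model [396.12 256.32]
256 392.27 401.92 397.1 model [396.12 256.32]
257 391.77 402.81 397.29 model [396.12 256.32]
258 391.7 402.95 397.33 model [396.12 256.32]
259 392.35 402.33 397.34 model [396.12 256.32]
260 393.63 400.81 397.22 model [396.12 256.32]
[ 0.0268 -0.2134]
[ 0.0245 -0.2161]
[ 0.0282 -0.2113]
```

The image shift of the knob (16.2 px) suggests a pull of about 64 mm, so it was already displaced when gripped. The force reading suggests the same. I'll ease back 3.5 mm and remeasure against the pointer.

Emit:
carry_out(
  commands=[
    [[0, 0.03, 0, 0, 0, 0], [0, 0.03, 0, 0, 0, 0], [0, 0.03, 0, 0, 0, 0], [0, 0, 0, 0, 0, 0], [0, 0, 0, 0, 0, 0], [0, 0, 0, 0, 0, 0]],
  ],
)

```text
clock: 14.83
position: [0.5299, -0.2615, 0.1558]
ee_rot: [0.054, 0.999, 0.001, 0.001]
ft_force: [-1.3, 7.2, 7.6]
grip_width: 0.239
grasp_force: 51.2
```

```bash
python3 s.py; python3 - <<'E'
from h import *
d=np.load('p.npz')['d']
im=np.mean([camera('side').astype(float) for _ in range(5)],0);cv2.imwrite('pics/side6.png',im[...,::-1])
def cen(A,X,Y,sgn):
    m=(A[...,2]-A[...,0]).astype(float);w=np.clip(m[Y-4:Y+4,X-9:X+10]-60,0,15)  # saturating mask
    yy,xx=np.mgrid[Y-4:Y+4,X-9:X+10];return (w*xx).sum()/w.sum(),(w*yy).sum()/w.sum()
def edges(A,rows,X):
    m=(A[...,2]-A[...,0]).astype(float)
    for h in(50,65):
        for r in rows:
            p=m[r,X-12:X+13];i=np.where(p>h)[0];l=i[0]-(p[i[0]]-h)/(p[i[0]]-p[i[0]-1]);k=i[-1];R=k+(p[k]-h)/(p[k]-p[min(k+1,24)]+1e-6)
            print(h,r,round(X-12+l,2),round(X-12+R,2))
A0=cv2.imread('pics/side0.png').astype(float);A5=cv2.imread('pics/side5.png').astype(float);A6=cv2.imread('pics/side6.png').astype(float)
edges(A0,range(245,250),381);print('6');edges(A6,range(254,261),396)
m=(A6[...,2]-A6[...,0]);print(m[248:262,386:406].round().astype(int))
g=A6.mean(2);print(g[252:264,385:397].round().astype(int))
for Y in(-.155,-.205,-.21,-.214,-.218): print(Y,proj('side',W(d,[.045,Y,.132]))[0].round(2))
E
```

```text
disp 0.0457 -0.2101 0.1558 F [-1.3  7.2  7.6] T [1.4  0.27 0.  ] 14.8333 0.2390504654358265
50 245 376.38 385.67
50 246 375.42 386.27
50 247 375.28 386.24
50 248 375.83 385.98
50 249 376.86 385.49
65 245 377.11 385.17
65 246 375.9 385.82
65 247 375.67 385.89
65 248 376.28 385.71
65 249 377.33 385.14
6
50 254 391.92 400.42
50 255 391.47 400.79
50 256 391.34 401.83
50 257 391.24 402.28
50 258 391.19 401.87
50 259 391.81 400.64
50 260 393.44 399.27
65 254 392.52 399.76
65 255 391.97 400.0
65 256 391.77 401.33
65 257 391.63 401.79
65 258 391.61 401.37
65 259 392.43 399.73
65 260 394.5 398.27
[[  6   7   8   8   8   8  20  47  79  88  69  30  15  13   7   1   0   1
    4  14]
 [ 14   9   8   7   6   6  15  46  79  87  67  28  16  13   6   1   3   6
   14  26]
 [ 14  13  10   7   6   7  16  47  81  89  70  32  18  15  10   6   9  17
   29  40]
 [ 12  11  10  10  11   8  22  51  83  91  80  50  30  22  18  13  16  27
   42  47]
 [ 13  12  11  10  13  16  26  56  86  94  92  78  57  43  32  22  22  30
   41  45]
 [ 12  13  13  12  14  19  36  67  89  96  97  94  86  73  55  33  26  28
   31 
[... 830 characters left out ...]
104 108]
 [140 111  98  93  88  81  77  85  94 101 105 106]
 [173 141 111  97  87  75  74  87 100 107 108 108]
 [178 160 132 111  92  75  76  95 109 116 116 113]
 [153 153 145 132 109  81  81  99 114 118 121 118]
 [129 142 145 140 119  87  82  99 109 113 117 118]
 [117 129 132 124 103  79  82 102 105 105 109 111]
 [128 125 112  87  68  62  80 103 109 106 105 107]
 [147 135 114  78  52  51  70 102 122 123 118 119]
 [158 149 125  87  53  46  66 104 135 142 139 138]]
-0.155 [381.15 246.94]
-0.205 [393.68 255.41]
-0.21 [394.99 256.29]
-0.214 [396.04 257.  ]
-0.218 [397.09 257.72][ WARN:0@2.690] global loadsave.cpp:1063 imwrite_ Unsupported depth image for selected encoder is fallbacked to CV_8U.
```

The side-camera and arm-frame estimates differ by a few mm. There's plenty of time, so I'll ease the knob back and feel its shut stop with the arm. That gives the pull directly.

Emit:
carry_out(
  commands=[
    [[0, 0.1, 0, 0, 0, 0], [0, 0.1, 0, 0, 0, 0], [0, 0.1, 0, 0, 0, 0], [0, 0.1, 0, 0, 0, 0], [0, 0.1, 0, 0, 0, 0], [0, 0.1, 0, 0, 0, 0], [0, 0.1, 0, 0, 0, 0], [0, 0.1, 0, 0, 0, 0], [0, 0.1, 0, 0, 0, 0], [0, 0.1, 0, 0, 0, 0], [0, 0.1, 0, 0, 0, 0], [0, 0.1, 0, 0, 0, 0], [0, 0.1, 0, 0, 0, 0], [0, 0.05, 0, 0, 0, 0], [0, 0, 0, 0, 0, 0], [0, 0, 0, 0, 0, 0]],
  ],
)

```text
clock: 16.42
position: [0.5356, -0.2088, 0.1558]
ee_rot: [0.055, 0.999, 0.0, 0.001]
ft_force: [-0.8, 3.6, 5.8]
grip_width: 0.234
grasp_force: 51.4
```

Emit:
carry_out(
  commands=[
    [[0, 0.025, 0, 0, 0, 0], [0, 0.025, 0, 0, 0, 0], [0, 0, 0, 0, 0, 0], [0, 0, 0, 0, 0, 0]],
  ],
)

```text
clock: 16.75
position: [0.5358, -0.2071, 0.1558]
ee_rot: [0.055, 0.999, 0.0, 0.001]
ft_force: [0.3, 2.6, 5.9]
grip_width: 0.236
grasp_force: 51.4
```

Emit:
carry_out(
  commands=[
    [[0, 0.025, 0, 0, 0, 0], [0, 0.025, 0, 0, 0, 0], [0, 0, 0, 0, 0, 0], [0, 0, 0, 0, 0, 0]],
  ],
)

```text
clock: 17.08
position: [0.536, -0.2051, 0.1558]
ee_rot: [0.055, 0.998, 0.0, 0.001]
ft_force: [-0.7, 2.8, 5.1]
grip_width: 0.239
grasp_force: 51.4
```

Emit:
carry_out(
  commands=[
    [[0, 0.025, 0, 0, 0, 0], [0, 0.02, 0, 0, 0, 0], [0, 0, 0, 0, 0, 0], [0, 0, 0, 0, 0, 0]],
  ],
)

```text
clock: 17.42
position: [0.5361, -0.2034, 0.1558]
ee_rot: [0.055, 0.998, 0.0, 0.001]
ft_force: [-1.4, 2.4, 5.5]
grip_width: 0.238
grasp_force: 51.4
```

Emit:
carry_out(
  commands=[
    [[0, 0.025, 0, 0, 0, 0], [0, 0.01, 0, 0, 0, 0], [0, 0, 0, 0, 0, 0], [0, 0, 0, 0, 0, 0]],
  ],
)

```text
clock: 17.75
position: [0.5362, -0.2026, 0.1558]
ee_rot: [0.055, 0.998, -0.0, 0.001]
ft_force: [-0.6, 0.1, 5.9]
grip_width: 0.239
grasp_force: 51.4
```

Emit:
carry_out(
  commands=[
    [[0, 0.025, 0, 0, 0, 0], [0, 0.01, 0, 0, 0, 0], [0, 0, 0, 0, 0, 0], [0, 0, 0, 0, 0, 0]],
  ],
)

```text
clock: 18.08
position: [0.5362, -0.2025, 0.1558]
ee_rot: [0.056, 0.998, -0.001, 0.001]
ft_force: [0.3, -4.5, 5.7]
grip_width: 0.237
grasp_force: 51.5
```

The shut stop is at arm world y ≈ -0.2027, so the previous photo was at a pull of 59.1 mm. I'll refit the pose with that as an extra observation and get the clip's pull.

```bash
cat >> fit.py <<'E'
print('---- refit')
D2=[(n,L,uv) for n,L,uv in D]+[('side',(.045,-.155,.132),crop('side',np.array([380.9,246.9]))),('side',(.045,-.2141,.132),crop('side',np.array([396.7,257.1])))]*3
d,r=fit(D2,d);print(d);print(r.round(1))
s=lambda n,z,x:least_squares(lambda q:proj(n,W(d,[q[0],q[1],z]))[0]-x,[.02,-.21]).x.round(4)
for px in([390.7,254.8],[390.7,255.4]): print('side tip',s('side',.143,px))
for z in(.122,.13): print('top edge',s('top',z,[417,200.3]))
for x in(.025,.0265,.028): print(x,[proj('side',W(d,[x,y,.143]))[0].round(1).tolist() for y in(-.209,-.212,-.215)])
E
python3 fit.py | sed -n '/refit/,$p'
```

```text
---- refit
[ 0.50729921 -0.04796692 -0.10734263]
[[-0.4  0.1]
 [ 0.3 -0.1]
 [ 0.5  0.4]
 [-0.8 -0.4]
 [ 0.8  1.4]
 [-0.6 -0.8]
 [ 0.4 -0.8]
 [ 0.8  0.3]
 [ 0.1 -0.6]
 [ 0.4  0. ]
 [-0.5 -0.1]
 [ 0.4  0. ]
 [-0.5 -0.1]
 [ 0.4  0. ]
 [-0.5 -0.1]]
side tip [ 0.0264 -0.2132]
side tip [ 0.0244 -0.2155]
top edge [ 0.0283 -0.2133]
top edge [ 0.0271 -0.2111]
0.025 [[389.2, 254.2], [390.0, 254.7], [390.7, 255.3]]
0.0265 [[389.6, 254.0], [390.4, 254.6], [391.2, 255.1]]
0.028 [[390.1, 253.9], [390.9, 254.4], [391.7, 255.0]]
```

Emit:
carry_out(
  commands=[
    [[0, -0.05, 0, 0, 0, 0], [0, -0.1, 0, 0, 0, 0], [0, -0.1, 0, 0, 0, 0], [0, -0.1, 0, 0, 0, 0], [0, -0.1, 0, 0, 0, 0], [0, -0.1, 0, 0, 0, 0], [0, -0.1, 0, 0, 0, 0], [0, -0.1, 0, 0, 0, 0], [0, -0.1, 0, 0, 0, 0], [0, -0.1, 0, 0, 0, 0], [0, -0.1, 0, 0, 0, 0], [0, -0.1, 0, 0, 0, 0], [0, -0.1, 0, 0, 0, 0], [0, -0.1, 0, 0, 0, 0], [0, -0.1, 0, 0, 0, 0], [0, -0.04, 0, 0, 0, 0], [0, 0, 0, 0, 0, 0], [0, 0, 0, 0, 0, 0], [0, 0, 0, 0, 0, 0], [0, 0, 0, 0, 0, 0]],
  ],
)

```text
clock: 19.75
position: [0.5302, -0.2585, 0.1558]
ee_rot: [0.054, 0.999, 0.001, 0.001]
ft_force: [-1.3, 6.6, 10.2]
grip_width: 0.236
grasp_force: 51.2
```

The pull is now 56.1 mm and the estimates centre on about 57, so I nudge out 0.8 mm. Then I check the cup once more.

Emit:
carry_out(
  commands=[
    [[0, -0.02, 0, 0, 0, 0], [0, 0, 0, 0, 0, 0], [0, 0, 0, 0, 0, 0], [0, 0, 0, 0, 0, 0], [0, 0, 0, 0, 0, 0], [0, 0, 0, 0, 0, 0]],
  ],
)

```text
clock: 20.25
position: [0.5301, -0.2593, 0.1557]
ee_rot: [0.054, 0.999, 0.001, 0.001]
ft_force: [-2.3, 6.4, 9.6]
grip_width: 0.241
grasp_force: 51.2
```

```bash
python3 - <<'E'
from workcell import *
b=camera('top').astype(int);m=b[...,0]-b[...,2];print(m[200,352:370],m[202,352:370]);o=get_obs();print(o['position'],o['grasp_force'],o['joint_velocities'].round(3))
print(hand_in())
E
```

```text
[ 11  11  15  18  25  19  62 127 131 125 118 122 116  59   9   5   3   9] [ 10  10  12  22  19  25  60 111 112 115 122 121 101  40   8   8   8  13]
[ 0.53014369 -0.25925909  0.1557367 ] 51.20748998764611 [ 0.001  0.002 -0.001 -0.001  0.001 -0.001  0.001]
the job is handed in; nothing more can be done
None
```

I handed the job in at about 20 s with the cup hung under the spout and let go, and the knob still gripped at about 57 mm of pull. I read the clip at 56–59 mm (5 mm allowed), and no verdict came back.

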